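# Fill the bread display tray in rack order

### The job

Move the four breads from the wire cooling rack into the oak display tray, one to a lane, in the same left-to-right order as they lie on the rack. Set each bread down gently, without dropping it, flat in the middle of its lane and lying along the lane, and let go.

Things in the scene. Friction and masses are not known exactly. Their poses are not given: they have to be found in the camera images.
- white_center (a point): pale golden baton loaf with four cream diagonal cuts on top; loose, rigid, flat-bottomed, 185 mm long, 56 wide at mid-height, 46 high, 0.1 to 0.2 kg. This point is its centre, 23 mm above its underside; x along the loaf, z up. Grasp it from above across its 56 mm width, at its middle (sides upright from 10 to 36 mm above the underside).
- rye_center (a point): very dark brown, blunt-ended rye loaf with a diamond lattice of thin pale floury cuts on top; loose, rigid, flat-bottomed, 185 mm long, 56 wide at mid-height, 46 high, 0.1 to 0.2 kg. This point is its centre, 23 mm above its underside; x along the loaf, z up. Grasp it from above across its 56 mm width, at its middle (sides upright from 10 to 36 mm above the underside).
- seeded_center (a point): mid-brown loaf dotted all over with cream and black seeds; loose, rigid, flat-bottomed, 185 mm long, 56 wide at mid-height, 46 high, 0.1 to 0.2 kg. This point is its centre, 23 mm above its underside; x along the loaf, z up. Grasp it from above across its 56 mm width, at its middle (sides upright from 10 to 36 mm above the underside).
- plait_center (a point): plaited loaf of glossy reddish-amber strands; loose, rigid, flat-bottomed, 185 mm long, 56 wide at mid-height, 46 high, 0.1 to 0.2 kg. This point is its centre, 23 mm above its underside; x along the loaf, z up. Grasp it from above across its 56 mm width, at its middle (sides upright from 10 to 36 mm above the underside).
- white_paper: dark brown sheet of baking paper, 200 x 84 x 1.5 mm, on which the white bread lies at the start; fixed to the cooling rack, it stays there and so still shows that bread's place in the row after the bread is gone. Origin at the centre of its underside (30 mm above the table), x along the sheet, z up.
- rye_paper: white sheet of baking paper, 200 x 84 x 1.5 mm, on which the rye bread lies at the start; fixed to the cooling rack, it stays there and so still shows that bread's place in the row after the bread is gone. Origin at the centre of its underside (30 mm above the table), x along the sheet, z up.
- seeded_paper: pale yellow sheet of baking paper, 200 x 84 x 1.5 mm, on which the seeded bread lies at the start; fixed to the cooling rack, it stays there and so still shows that bread's place in the row after the bread is gone. Origin at the centre of its underside (30 mm above the table), x along the sheet, z up.
- plait_paper: grey-green sheet of baking paper, 200 x 84 x 1.5 mm, on which the plait bread lies at the start; fixed to the cooling rack, it stays there and so still shows that bread's place in the row after the bread is gone. Origin at the centre of its underside (30 mm above the table), x along the sheet, z up.
- cooling_rack: fixed wire cooling rack, 300 (x) x 400 (y) mm, top 30 mm above the table; origin on the table under its centre, x away from the robot, y to the robot's left, yaw within 0.1 rad. Breads on papers lie along x (within 0.15 rad) at about x = -35, y = 144, 48, -48, -144 mm, left to right. Two loose round buns, 58 mm across, on its far part are not part of the job. Left or right of the tray.
- display_tray: fixed oak tray 244 (x) x 404 (y) mm; origin on the table under its centre, x away from the robot, y to the robot's left, yaw within 0.1 rad. Inner floor 12 mm above the table; 3 dividers 5 mm thick, 10 mm high over it, make 4 lanes 91 x 220 mm along x, middles at x = 0, y = 144, 48, -48, -144 mm, left to right. Boards reach 38 mm, back board (+x) 52 mm, its black price cards 91 mm above the table.
Things that resemble listed ones, but are neither listed nor needed, are in the scene too. Leave any green or turquoise look-alike of the part that bears rye_center alone.

How it is judged:
By the outcome, as a careful person would: the job done as asked, in the order asked, and still so for the second after the job is handed in, with the robot touching nothing.
It also fails if it takes over 128 s, if anything falls off the work surface, if the arm or the gripper's body presses on something with over 40 N, if the wrist force passes 120 N, or if a joint passes its speed limit or range.

### The arm

A 7-joint arm with a two-finger parallel gripper is mounted at the origin on the work surface. World frame = base frame: x ahead of the robot, y to its left, z up, the work surface at z = 0. Lengths are in m, angles in rad, forces in N, time in s.
With the tool pointing down it reaches from about 0.4 to 0.875 m from the base axis. Payload 19.3 kg.
Tool frame: the origin (TCP) lies where the fingers leave the gripper's body, on its centre line; the fingertips stand bot.tip_reach ahead of it and the grasp point (between the pads) lies 54 mm ahead of it (bot.tip_reach is the distance from the TCP to the fingertips, in m); z points along the fingers, y is the line along which they close (so a half turn about z gives the same grasp; the last joint's range is limited). The gripper opens to 85 mm and grips with 20 to 120 N. Pads are 22 mm wide; open, the fingers measure 114 mm over their backs; the gripper's body (76 mm by 85 mm) begins 54 mm behind the grasp point. The pads swing forward as they close: fully open they stand 13 mm farther back than shut.
Start: joints at [1.222, 0.521, -0.036, 1.599, 0.021, 1.021, -0.113], TCP at [0.172, -0.601, 0.304] pointing down, gripper open.
Joint ranges: [-2.91, 2.91], [-0.3, 2.13], [-1.5, 1.42], [0.17, 2.43], [-1.26, 4.41], [0.16, 1.93], [-2.52, 2.52]. Speed limits (rad/s): [1.89, 1.89, 2.39, 2.39, 3.01, 3.01, 3.01].

### API

Orientations are given as [roll, pitch, yaw] about the fixed x, y, z axes, in that order (R = Rz(yaw) Ry(pitch) Rx(roll)).
In Python, from workcell import bot gives the robot as it stands. The module is installed in compiled form; this text tells all that it offers.
- The arm moves only by the shell command python3 -m jog 'ROWS' [FORCE]. ROWS is JSON, a list that holds one entry, the list of rows, each a list of 7 numbers: the shift along the tool's x, y, z in mm, then the turn, a rotation vector about the tool's x, y, z in rad, then the opening, from 0 (shut) to 1 (fully open). In form: [[[tx, ty, tz, wx, wy, wz, fingers], ...]]. A call has 1 to 5 rows; each row shifts and turns the commanded pose from where the row before left it, along the tool's axes as they then stand; what a row does not reach is not made up. A row lasts 1/10 s, in which the tool goes at most 50 mm and 8.59 degrees, less where a joint would pass 70% of its speed; a pose out of reach is approached as far as the arm can. A call is refused whole if a number of a shift passes 50 or a number of a turn 0.15, either way. A call with a gripper value outside its range is refused whole. The fingers move at their own pace and stop on an object; FORCE is the grip in N (left out, the last holds). Time passes only in rows, so rows that do not move let the fingers close. It gives the time, the measured TCP pose, the force, the opening and the grip force at its end, in the units of the state.
- bot.observe(): the state, without advancing time (a new reading comes with each control period).
- bot.grab_frame(name): name is "scene" or "top"; returns a dict with "img" (480x640x3 uint8, red, green, blue), "intrinsics" (3x3 intrinsics, pixels), "R" (3x3) and "t" (3): a world point X has camera coordinates R X + t. Camera axes: x right, y down, z forward; pixel columns grow to the right and rows downward; lengths in m; the calibration is good to about 2 mm. A picture is of the moment at which its call begins. There is no depth.
- bot.job_done(): hands the job in; it is judged then, once.
Trained networks look in a picture, given as the dict that the camera call returned (one of the last four; its "shot" number tells which), for a name from the list of things; names that differ only in an ending like _2 or _b are one class to them, and where a whole thing is asked for, a point or a joint stands for the part that bears it (a point fixed in the world has none). Each returns a list of dicts, best first, with "conf" (0 to 1); they miss things now and then, are a little off and sometimes report something else, mostly with a low value. They report only what shows in the picture. A call takes as long as a camera call. They do not tell look-alikes from the thing itself.
- bot.trace(query, picture): "region" (480x640 bool, what is visible of it).
- bot.spot_point(query, picture): "xyz" ([x, y, z] in m, in world coordinates, good to about 4 mm: a listed point, or the origin of a listed thing).
The state is a dict: "clock": time; "qpos": joint angles; "qd": joint speeds; "joint_efforts": joint torques, N m; "position": TCP position; "tool_rot": TCP orientation; "force": force on the tool from outside, world axes, zero at the start; "moment": the same for the moment, N m; "grip_width": finger opening in m; "finger_force": force on a finger pad.
Only numpy, scipy, OpenCV 4.12 (cv2) and the standard library are available. Lean on these libraries where they do the work, as an engineer would, in place of code of your own. Each camera call takes 0.05 s, during which the arm holds its last target. There are 200 camera calls.

## Working session

There is one attempt and no reset: what is moved stays moved. The work goes in short steps, Python scripts to look and compute and a shell command to move; the robot and the scene stay as the last step left them, time stands still between calls to the robot, and variables do not carry over. Pictures are saved under pics/ and viewed, at most 14 in all, crops included, and the job is handed in when it is done.

```bash
mkdir -p pics; python3 - <<'E'
from workcell import bot
import cv2
s=bot.observe();print(s, bot.tip_reach)
for n in("top","scene"):
    p=bot.grab_frame(n);cv2.imwrite(f"pics/{n}0.png",p["img"][:,:,::-1])
    for q in["white_center","rye_center","seeded_center","plait_center","white_paper","rye_paper","seeded_paper","plait_paper","cooling_rack","display_tray"]:
        print(n,q,[([round(float(v),3) for v in d["xyz"]],round(float(d["conf"]),2)) for d in bot.spot_point(q,p)])
E
```

```text
{'clock': 0.0, 'qpos': array([ 1.22182352,  0.52205634, -0.03630434,  1.60000267,  0.02117011,
        1.02110287, -0.11278472]), 'qd': array([ 0.00048278,  0.0011113 ,  0.00153891, -0.0001726 , -0.00062726,
       -0.00088648, -0.00079491]), 'joint_efforts': array([ 3.01231159e-05, -9.27123284e+01,  1.97987683e+00, -3.69940138e+01,
        1.79324829e-02,  8.14127270e-03,  6.18002059e-05]), 'position': array([ 0.1718782 , -0.60063428,  0.30330147]), 'tool_rot': array([-3.14040941e+00,  7.09051138e-05,  2.78742427e-01]), 'force': array([ 0.09242717,  0.10345614, -0.09480104]), 'moment': array([ 0.03736215,  0.02342298, -0.01619228]), 'finger_force': 0.0, 'grip_width': 0.08547762693495346} 0.0726
top white_center [([0.492, -0.165, 0.052], 0.6)]
top rye_center [([0.287, -0.521, 0.02], 0.69), ([0.498, -0.259, 0.056], 0.65), ([0.507, -0.557, 0.024], 0.63)]
top seeded_center [([0.509, -0.075, 0.056], 0.59)]
top plait_center [([0.491, -0.353, 0.056], 0.97)]
top white_paper [([0.491, -0.162, 0.031], 0.71)]
top rye_paper [([0.489, -0.261, 0.031], 0.57)]
top seeded_paper [([0.499, -0.072, 0.03], 0.66)]
top plait_paper [([0.486, -0.355, 0.027], 0.91), ([0.49, -0.351, 0.056], 0.66)]
top cooling_rack [([0.527, -0.214, 0.003], 0.93)]
top display_tray [([0.548, 0.23, -0.005], 0.56)]
scene white_center [([0.489, -0.159, 0.055], 0.64)]
scene rye_center [([0.287, -0.517, 0.017], 0.89), ([0.499, -0.253, 0.054], 0.72), ([0.505, -0.555, 0.022], 0.72)]
scene seeded_center [([0.505, -0.074, 0.058], 0.65)]
scene plait_center [([0.491, -0.358, 0.053], 0.77), ([0.489, -0.262, 0.029], 0.18)]
scene white_paper [([0.497, -0.166, 0.035], 0.81)]
scene rye_paper [([0.486, -0.265, 0.028], 0.76)]
scene seeded_paper [([0.498, -0.075, 0.031], 0.93)]
scene plait_paper [([0.487, -0.355, 0.03], 0.69)]
scene cooling_rack [([0.529, -0.218, 0.003], 0.98)]
scene display_tray [([0.552, 0.233, -0.003], 0.61)]
```

View pics/top0.png

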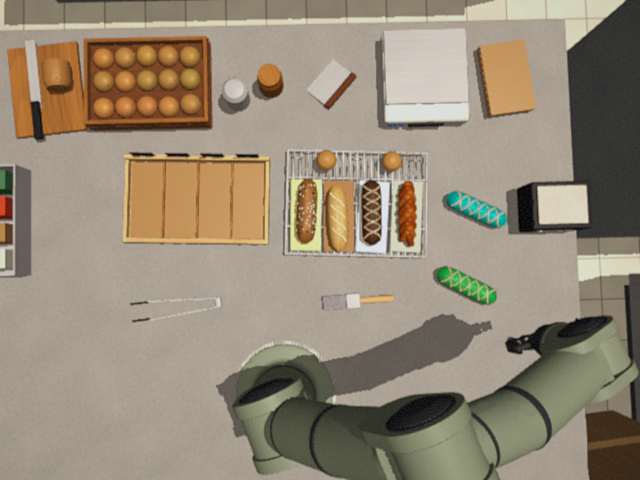

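View pics/scene0.png

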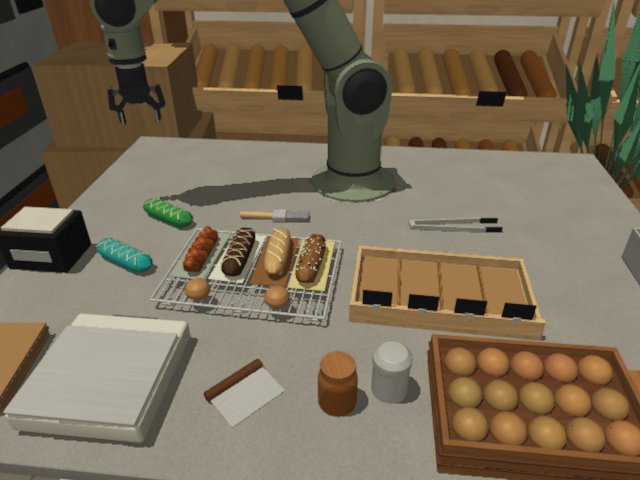

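The rack is on the right of the tray. In the top view, left to right, the breads are seeded (304,212), white (339,217), rye (372,212) and plait (407,213). Possible mix-ups for rye are the green loaf (467,285) and the turquoise loaf (477,209), both off the rack. The true rye is the dark one at (372,212). Next I'll measure yaws and take a close crop.

```bash
cat > h.py <<'E'
import numpy as np, cv2
from workcell import bot
def back(p,uv,z):
    K,R,t=(np.array(p[k],float) for k in("intrinsics","R","t"))
    d=np.c_[uv,np.ones(len(uv))]@np.linalg.inv(K).T@R; c=-R.T@t
    return (c+d*((z-c[2])/d[:,2])[:,None])[:,:2]
def proj(p,X):
    K,R,t=(np.array(p[k],float) for k in("intrinsics","R","t"))
    x=(np.atleast_2d(X)@R.T+t)@K.T; return x[:,:2]/x[:,2:]
def rect(p,q,z,near):
    best=None
    for d in bot.trace(q,p):
        v,u=np.nonzero(d["region"])
        w=back(p,np.c_[u,v].astype(float),z)
        e=np.linalg.norm(w.mean(0)-near)
        if best is None or e<best[0]: best=(e,w,d["conf"])
    w=best[1]; (c,s,a)=cv2.minAreaRect((w*1000).astype(np.float32))
    m=w.mean(0); ev=np.linalg.eigh(np.cov((w-m).T))[1][:,1]; ev*=np.sign(ev[0]) or 1
    return m.round(4),np.round(c,1),np.round(s,1),round(a,1),'pcayaw',round(float(np.arctan2(ev[1],ev[0])),3)
E
python3 - <<'E'
from h import *
p=bot.grab_frame("top")
for q,y in dict(seeded=-.075,white=-.162,rye=-.257,plait=-.355).items():
    print(q,rect(p,q+"_center",.055,[.495,y]))
    print(q,'paper',rect(p,q+"_paper",.0315,[.49,y]))
print('rack',rect(p,"cooling_rack",.03,[.53,-.215]));print('tray',rect(p,"display_tray",.038,[.55,.23]))
# rectified tray & rack at 0.2 px/mm*... 1.6 px/mm : plane z
def ortho(x0,x1,y0,y1,z,s):
    W=int((y1-y0)*s);H=int((x1-x0)*s)
    c=np.array([[x1,y1,z],[x1,y0,z],[x0,y0,z],[x0,y1,z]])
    M=cv2.getPerspectiveTransform(np.float32([[0,0],[W,0],[W,H],[0,H]]),proj(p,c).astype(np.float32))
    return cv2.warpPerspective(p["img"],M,(W,H),flags=cv2.WARP_INVERSE_MAP|cv2.INTER_CUBIC)
cv2.imwrite("pics/tray.png",ortho(.4,.7,0.,.46,.022,1700)[:,:,::-1])
cv2.imwrite("pics/rack.png",ortho(.37,.65,-.43,0,.055,1800)[:,:,::-1])
E
```

```text
seeded (array([ 0.5067, -0.078 ]), array([508. , -77.4]), array([ 58., 176.]), 86.1, 'pcayaw', -0.063)
seeded paper (array([ 0.481 , -0.0701]), array([498.1, -74.3]), array([ 84.1, 203.2]), 88.4, 'pcayaw', 0.088)
white (array([ 0.4867, -0.163 ]), array([ 486.3, -163.4]), array([181.3,  55.1]), 2.4, 'pcayaw', 0.029)
white paper (array([ 0.4971, -0.1727]), array([ 492.8, -169.5]), array([ 84.2, 197.8]), 88.4, 'pcayaw', -0.056)
rye (array([ 0.4978, -0.2581]), array([ 499. , -258.3]), array([178.6,  54.9]), 0.0, 'pcayaw', -0.012)
rye paper (array([ 0.4678, -0.2689]), array([ 488. , -263.5]), array([ 83.9, 198.8]), 85.0, 'pcayaw', -0.257)
plait (array([ 0.4904, -0.3569]), array([ 491. , -357.3]), array([ 50.1, 178.5]), 87.9, 'pcayaw', -0.026)
plait paper (array([ 0.4729, -0.3545]), array([ 485.3, -358.5]), array([ 83.9, 195.4]), 85.7, 'pcayaw', -0.082)
rack (array([ 0.5474, -0.2379]), array([ 528.1, -220.3]), array([397.3, 299.4]), 87.1, 'pcayaw', 1.236)
tray (array([0.5513, 0.2287]), array([554. , 227.9]), array([408.7, 256.3]), 87.7, 'pcayaw', 1.527)
```

View pics/tray.png

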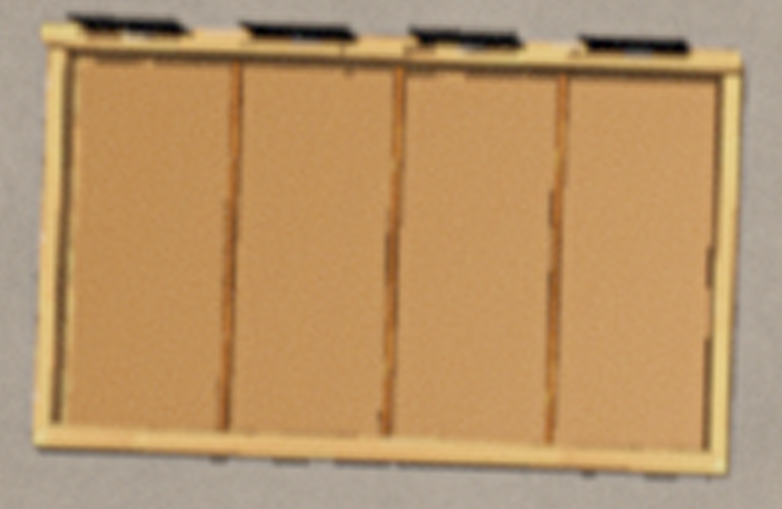

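View pics/rack.png

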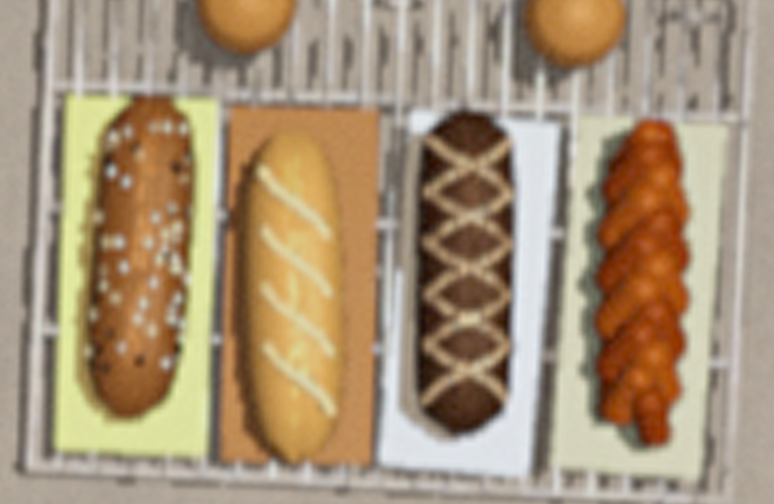

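Seeded first. Helper to convert a target into tool-axis shifts.

```bash
cat >> h.py <<'E'
from scipy.spatial.transform import Rotation as Ro
def go(x,y,z,yaw):
    s=bot.observe(); R0=Ro.from_euler('xyz',s["tool_rot"]); R1=Ro.from_euler('xyz',[np.pi,0,yaw])
    d=np.array([x,y,z])-s["position"]
    print('t',round(s["clock"],2),'pos',s["position"].round(4),'rpy',s["tool_rot"].round(3),'F',s["force"].round(1),'w',round(s["grip_width"],4),'f',round(float(s["finger_force"]),1))
    print('  shift if turned first',(R1.inv().apply(d)*1000).round(1),'now',(R0.inv().apply(d)*1000).round(1),'turn',(R0.inv()*R1).as_rotvec().round(3))
E
python3 -m jog '[[[0,0,0,0,0,0.115,1],[0,-20,0,0,0,0.115,1],[20,-35,0,0,0,0.115,1],[25,-40,0,0,0,0,1],[25,-40,0,0,0,0,1]]]' 40
python3 -c "
from h import *
go(.507,-.0755,.20,-.065)"
```

```text
clock: 2.15
position: [0.2426, -0.4673, 0.304]
tool_rot: [3.141, -0.0, -0.067]
force: [2.3, -0.2, -0.1]
grip_width: 0.0856
finger_force: 0.0
t 2.15 pos [ 0.2426 -0.4673  0.304 ] rpy [ 3.141 -0.    -0.067] F [ 2.3 -0.2 -0.1] w 0.0856 f 0.0
  shift if turned first [ 238.3 -408.1  104. ] now [ 237.4 -408.7  103.9] turn [ 0.    -0.    -0.002]
```

```bash
python3 -m jog '[[[23,-40,0,0,0,0,1],[24,-41,0,0,0,0,1],[24,-41,10,0,0,0,1],[24,-41,10,0,0,0,1],[24,-41,10,0,0,0,1]]]' >/dev/null
python3 -m jog '[[[24,-41,10,0,0,0,1],[24,-41,15,0,0,0,1],[24,-41,15,0,0,0,1],[24,-41,15,0,0,0,1],[22,-39,15,0,0,0,1]]]' >/dev/null
python3 -c "
from h import *
go(.507,-.0755,.1165,-.065)"
```

```text
t 3.15 pos [ 0.5066 -0.0763  0.2035] rpy [-3.141e+00 -1.000e-03 -6.600e-02] F [ 0.6 -1.7  0.7] w 0.0852 f 0.0
  shift if turned first [ 0.3 -0.8 87. ] now [ 0.2 -0.8 87. ] turn [-0.    -0.001 -0.001]
```

```bash
python3 -m jog '[[[0,-1,30,0,0,0,1],[0,0,30,0,0,0,1],[0,0,27,0,0,0,1],[0,0,0,0,0,0,1],[0,0,0,0,0,0,0.4]]]' 40
python3 -m jog '[[[0,0,0,0,0,0,0.4],[0,0,0,0,0,0,0.4],[0,0,0,0,0,0,0.4],[0,0,0,0,0,0,0.4],[0,0,0,0,0,0,0.4]]]' 40
```

```text
clock: 3.65
position: [0.5057, -0.0773, 0.1173]
tool_rot: [3.142, 0.001, -0.066]
force: [0.4, -1.0, 0.4]
grip_width: 0.0733
finger_force: 0.0
clock: 4.15
position: [0.5063, -0.0775, 0.1185]
tool_rot: [3.142, -0.002, -0.067]
force: [-1.3, 0.9, 7.3]
grip_width: 0.0555
finger_force: 42.5
```

```bash
python3 -m jog '[[[0,0,-10,0,0,0,0.4],[0,0,-20,0,0,0,0.4],[0,0,-30,0,0,0,0.4],[0,0,-30,0,0,0,0.4],[0,0,0,0,0,-0.027,0.4]]]'
python3 -c "
from h import *
go(.5555,.3699,.14,-.038)"
```

```text
clock: 4.65
position: [0.5071, -0.0776, 0.2115]
tool_rot: [3.141, -0.007, -0.039]
force: [0.6, -0.2, -2.1]
grip_width: 0.0552
finger_force: 43.3
t 4.65 pos [ 0.5071 -0.0776  0.2115] rpy [ 3.141 -0.007 -0.039] F [ 0.6 -0.2 -2.1] w 0.0552 f 43.3
  shift if turned first [  31.3 -449.    71.5] now [  30.2 -449.1   71.5] turn [ 0.    -0.007 -0.001]
```

```bash
python3 -m jog '[[[0,-20,0,0,0,0,0.4],[3,-35,0,0,0,0,0.4],[3,-40,0,0,0,0,0.4],[3,-45,0,0,0,0,0.4],[3,-45,0,0,0,0,0.4]]]' >/dev/null
python3 -m jog '[[[3,-45,0,0,0,0,0.4],[3,-45,0,0,0,0,0.4],[3,-45,0,0,0,0,0.4],[3,-40,0,0,0,0,0.4],[3,-35,0,0,0,0,0.4]]]' >/dev/null
python3 -m jog '[[[3,-30,0,0,0,0,0.4],[1,-15,0,0,0,0,0.4],[0,-9,0,0,0,0,0.4],[0,0,0,0,0,0,0.4],[0,0,0,0,0,0,0.4]]]'
python3 - <<'E'
from h import *
go(.5555,.3699,.14,-.038)
p=bot.grab_frame("scene");cv2.imwrite("pics/s1.png",cv2.resize(p["img"][150:350,260:580,::-1],None,fx=2,fy=2))
E
```

```text
clock: 6.15
position: [0.5545, 0.3687, 0.207]
tool_rot: [3.141, -0.0, -0.04]
force: [-0.0, -1.3, -0.8]
grip_width: 0.0553
finger_force: 43.2
t 6.15 pos [0.5545 0.3687 0.207 ] rpy [ 3.141 -0.    -0.04 ] F [-0.  -1.3 -0.8] w 0.0553 f 43.2
  shift if turned first [ 0.9 -1.2 67. ] now [ 0.9 -1.3 67. ] turn [ 0.001 -0.    -0.002]
```

View pics/s1.png

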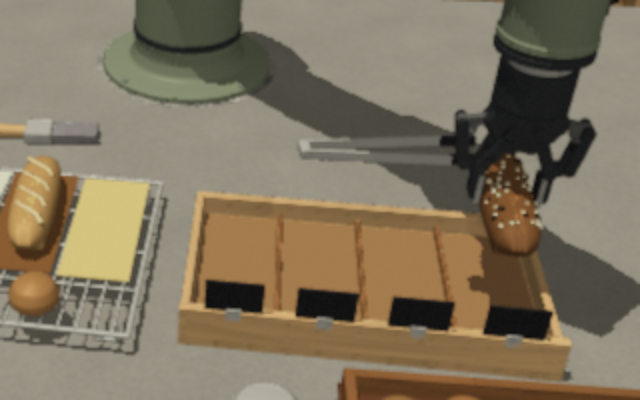

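```bash
python3 -m jog '[[[1,-1,20,0,0,0,0.4],[0,0,30,0,0,0,0.4],[0,0,30,0,0,0,0.4],[0,0,18,0,0,0,0.4],[0,0,6,0,0,0,0.4]]]'
python3 -m jog '[[[0,0,0,0,0,0,0.4],[0,0,1,0,0,0,0.4],[0,0,0,0,0,0,0.4]]]'
```

```text
clock: 6.7
position: [0.5549, 0.3699, 0.1013]
tool_rot: [3.14, 0.002, -0.04]
force: [-1.7, -0.2, -1.3]
grip_width: 0.0551
finger_force: 43.2
clock: 7.0
position: [0.5558, 0.3714, 0.1031]
tool_rot: [-3.141, -0.001, -0.039]
force: [0.1, -0.1, -1.2]
grip_width: 0.0548
finger_force: 43.2
```

```bash
for i in 1 2; do :; done
python3 -m jog '[[[0,0,1,0,0,0,0.4],[0,0,1,0,0,0,0.4],[0,0,0,0,0,0,0.4]]]'
python3 -m jog '[[[0,0,1,0,0,0,0.4],[0,0,0,0,0,0,0.4]]]'
```

```text
clock: 7.3
position: [0.5553, 0.3711, 0.1]
tool_rot: [-3.142, -0.0, -0.039]
force: [0.8, -0.6, -1.4]
grip_width: 0.0549
finger_force: 43.2
clock: 7.5
position: [0.5553, 0.3712, 0.0991]
tool_rot: [-3.141, -0.0, -0.039]
force: [-1.3, -0.4, 3.1]
grip_width: 0.0555
finger_force: 43.6
```

```bash
python3 -m jog '[[[0,0,0,0,0,0,0.72],[0,0,0,0,0,0,0.73],[0,0,0,0,0,0,0.73],[0,0,0,0,0,0,0.73],[0,0,-4,0,0,0,0.73]]]'
python3 -m jog '[[[0,0,-10,0,0,0,0.73],[0,0,-20,0,0,0,0.73],[0,0,-30,0,0,0,0.73],[0,0,-30,0,0,0,1],[0,0,-10,0,0,0,1]]]'
python3 -c "
from h import *
go(.489,-.162,.2035,.035)"
```

```text
clock: 8.0
position: [0.5551, 0.371, 0.1026]
tool_rot: [3.141, 0.001, -0.039]
force: [-0.8, 0.5, 0.6]
grip_width: 0.0622
finger_force: 0.0
clock: 8.5
position: [0.5562, 0.3717, 0.207]
tool_rot: [-3.139, -0.003, -0.039]
force: [-0.3, -0.3, 0.9]
grip_width: 0.085
finger_force: 0.0
t 8.5 pos [0.5562 0.3717 0.207 ] rpy [-3.139e+00 -3.000e-03 -3.900e-02] F [-0.3 -0.3  0.9] w 0.085 f 0.0
  shift if turned first [-85.8 531.1   3.5] now [-46.1 536.    1.8] turn [-0.003 -0.004 -0.074]
```

```bash
python3 -m jog '[[[0,0,0,0,0,-0.074,1],[-7,31,0,0,0,0,1],[-7,44,0,0,0,0,1],[-7,45,0,0,0,0,1],[-7,45,0,0,0,0,1]]]' >/dev/null
python3 -m jog '[[[-7,46,0,0,0,0,1],[-7,46,0,0,0,0,1],[-7,46,0,0,0,0,1],[-7,46,0,0,0,0,1],[-7,46,0,0,0,0,1]]]' >/dev/null
python3 -m jog '[[[-7,46,0,0,0,0,1],[-8,40,0,0,0,0,1],[-8,30,0,0,0,0,1],[0,20,0,0,0,0,1],[0,0,0,0,0,0,1]]]' >/dev/null
python3 - <<'E'
from h import *
go(.489,-.162,.1165,.035)
p=bot.grab_frame("top");print(rect(p,"seeded_center",.035,[.55,.37]))
E
```

```text
t 10.0 pos [ 0.4873 -0.1655  0.2032] rpy [ 3.14  -0.     0.031] F [ 0.4 -0.1  0.4] w 0.0855 f 0.0
  shift if turned first [ 1.8 -3.4 86.7] now [ 1.8 -3.5 86.7] turn [ 0.001 -0.    -0.004]
(array([0.5567, 0.3691]), array([557.4, 369.6]), array([ 55.8, 180.4]), 89.3, 'pcayaw', -0.038)
```

```bash
python3 -m jog '[[[2,-3,30,0,0,-0.004,1],[0,0,30,0,0,0,1],[0,0,27,0,0,0,1],[0,0,0,0,0,0,1],[0,0,0,0,0,0,0.4]]]' 40 
python3 -m jog '[[[0,0,0,0,0,0,0.4],[0,0,0,0,0,0,0.4],[0,0,0,0,0,0,0.4],[0,0,0,0,0,0,0.4],[0,0,0,0,0,0,0.4]]]' 40
python3 -m jog '[[[0,0,-10,0,0,0,0.4],[0,0,-20,0,0,0,0.4],[0,0,-30,0,0,0,0.4],[0,0,-30,0,0,0,0.4],[0,0,0,0,0,0.073,0.4]]]'
python3 -c "
from h import *
go(.5518,.277,.203,-.038)"
```

```text
clock: 10.6
position: [0.4899, -0.1586, 0.1164]
tool_rot: [-3.141, 0.001, 0.04]
force: [0.2, 0.2, 1.1]
grip_width: 0.0734
finger_force: 0.0
clock: 11.1
position: [0.4904, -0.1594, 0.1176]
tool_rot: [3.141, -0.002, 0.039]
force: [-0.8, 2.2, 6.3]
grip_width: 0.055
finger_force: 42.1
clock: 11.6
position: [0.491, -0.16, 0.2108]
tool_rot: [3.14, -0.006, -0.035]
force: [-0.4, -0.7, -2.1]
grip_width: 0.0554
finger_force: 43.7
t 11.6 pos [ 0.491  -0.16    0.2108] rpy [ 3.14  -0.006 -0.035] F [-0.4 -0.7 -2.1] w 0.0554 f 43.7
  shift if turned first [  44.1 -439.     7.8] now [  45.5 -438.8    7.5] turn [ 0.001 -0.006  0.003]
```

```bash
python3 -m jog '[[[0,-20,0,0,0,0,0.4],[4,-35,0,0,0,0,0.4],[4,-40,0,0,0,0,0.4],[4,-45,0,0,0,0,0.4],[4,-45,0,0,0,0,0.4]]]' >/dev/null
python3 -m jog '[[[4,-45,0,0,0,0,0.4],[4,-45,0,0,0,0,0.4],[4,-45,0,0,0,0,0.4],[4,-40,0,0,0,0,0.4],[4,-35,0,0,0,0,0.4]]]' >/dev/null
python3 -m jog '[[[4,-25,0,0,0,0,0.4],[2,-14,0,0,0,0,0.4],[2,-5,0,0,0,0,0.4],[0,0,0,0,0,0,0.4],[0,0,0,0,0,0,0.4]]]'
python3 -c "
from h import *
go(.5518,.277,.102,-.038)"
```

```text
clock: 13.1
position: [0.5489, 0.2761, 0.2061]
tool_rot: [3.141, -0.0, -0.036]
force: [-0.3, -0.6, -2.4]
grip_width: 0.0551
finger_force: 43.6
t 13.1 pos [0.5489 0.2761 0.2061] rpy [ 3.141 -0.    -0.036] F [-0.3 -0.6 -2.4] w 0.0551 f 43.6
  shift if turned first [  2.9  -1.  104.1] now [  2.9  -1.  104.1] turn [ 0.001 -0.     0.002]
```

```bash
python3 -m jog '[[[2,-1,20,0,0,0.002,0.4],[1,0,30,0,0,0,0.4],[0,0,30,0,0,0,0.4],[0,0,18,0,0,0,0.4],[0,0,6,0,0,0,0.4]]]'
python3 -m jog '[[[0,0,1,0,0,0,0.4],[0,0,1,0,0,0,0.4],[0,0,1,0,0,0,0.4],[0,0,0,0,0,0,0.4]]]'
python3 -m jog '[[[0,0,1,0,0,0,0.4],[0,0,0,0,0,0,0.4]]]'
```

```text
clock: 13.6
position: [0.5512, 0.2769, 0.1002]
tool_rot: [3.14, 0.002, -0.038]
force: [-0.1, -0.6, -1.5]
grip_width: 0.0554
finger_force: 43.5
clock: 14.0
position: [0.552, 0.2787, 0.0997]
tool_rot: [-3.141, -0.001, -0.036]
force: [-0.7, -0.3, -1.8]
grip_width: 0.0548
finger_force: 43.5
clock: 14.2
position: [0.5518, 0.2787, 0.0981]
tool_rot: [-3.141, -0.0, -0.036]
force: [-0.5, -0.4, -0.8]
grip_width: 0.0552
finger_force: 43.8
```

```bash
python3 -m jog '[[[0,0,1,0,0,0,0.4],[0,0,0,0,0,0,0.4]]]'
```

```text
clock: 14.4
position: [0.5518, 0.2787, 0.098]
tool_rot: [-3.142, -0.0, -0.036]
force: [-6.4, -4.0, 18.8]
grip_width: 0.0551
finger_force: 46.0
```

```bash
python3 -m jog '[[[0,0,-0.6,0,0,0,0.4],[0,0,0,0,0,0,0.72],[0,0,0,0,0,0,0.73],[0,0,0,0,0,0,0.73],[0,0,-4,0,0,0,0.73]]]'
python3 -m jog '[[[0,0,-10,0,0,0,0.73],[0,0,-20,0,0,0,0.73],[0,0,-30,0,0,0,0.73],[0,0,-30,0,0,0,1],[0,0,-10,0,0,0,1]]]'
python3 -c "
from h import *
go(.498,-.257,.2035,-.005)"
```

```text
clock: 14.9
position: [0.5515, 0.2785, 0.1012]
tool_rot: [3.141, 0.001, -0.036]
force: [-0.8, -0.9, 0.5]
grip_width: 0.0623
finger_force: 0.0
clock: 15.4
position: [0.5526, 0.2791, 0.2053]
tool_rot: [-3.139, -0.004, -0.036]
force: [0.0, 0.7, -0.2]
grip_width: 0.0849
finger_force: 0.0
t 15.4 pos [0.5526 0.2791 0.2053] rpy [-3.139 -0.004 -0.036] F [ 0.   0.7 -0.2] w 0.0849 f 0.0
  shift if turned first [-52.  536.4   1.8] now [-3.510e+01  5.378e+02  4.000e-01] turn [-0.002 -0.004 -0.031]
```

```bash
python3 -m jog '[[[0,0,0,0,0,-0.031,1],[-4,31,0,0,0,0,1],[-4,44,0,0,0,0,1],[-4,46,0,0,0,0,1],[-4,46,0,0,0,0,1]]]' >/dev/null
python3 -m jog '[[[-4,46,0,0,0,0,1],[-4,46,0,0,0,0,1],[-4,46,0,0,0,0,1],[-4,46,0,0,0,0,1],[-4,46,0,0,0,0,1]]]' >/dev/null
python3 -m jog '[[[-4,46,0,0,0,0,1],[-6,43,0,0,0,0,1],[-6,31,0,0,0,0,1],[0,19,0,0,0,0,1],[0,0,0,0,0,0,1]]]' >/dev/null
python3 -m jog '[[[0,0,0,0,0,0,1],[0,0,0,0,0,0,1]]]' >/dev/null
python3 - <<'E'
from h import *
go(.498,-.257,.1165,-.005)
p=bot.grab_frame("top");print(rect(p,"white_center",.035,[.55,.277]))
E
```

```text
t 17.1 pos [ 0.497  -0.2559  0.201 ] rpy [-3.141e+00  1.000e-03 -3.000e-03] F [-0.7  0.6  0.4] w 0.0852 f 0.0
  shift if turned first [ 1.   1.1 84.5] now [ 1.1  1.2 84.5] turn [-0.001  0.001  0.002]
(array([0.548 , 0.2763]), array([547.9, 276.2]), array([ 53.2, 177.6]), 89.1, 'pcayaw', -0.036)
```

```bash
python3 -m jog '[[[1,1,30,0,0,0.002,1],[0,0,30,0,0,0,1],[0,0,25,0,0,0,1],[0,0,0,0,0,0,1],[0,0,0,0,0,0,0.4]]]' 40 
python3 -m jog '[[[0,0,0,0,0,0,0.4],[0,0,0,0,0,0,0.4],[0,0,0,0,0,0,0.4],[0,0,0,0,0,0,0.4],[0,0,0,0,0,0,0.4]]]' 40
python3 -m jog '[[[0,0,-10,0,0,0,0.4],[0,0,-20,0,0,0,0.4],[0,0,-30,0,0,0,0.4],[0,0,-30,0,0,0,0.4],[0,0,0,0,0,0.033,0.4]]]'
python3 -c "
from h import *
go(.5482,.181,.203,-.038)"
```

```text
clock: 17.7
position: [0.4982, -0.2576, 0.1169]
tool_rot: [-3.141, 0.0, -0.006]
force: [0.8, -0.5, 0.5]
grip_width: 0.0733
finger_force: 0.0
clock: 18.2
position: [0.4986, -0.2581, 0.1181]
tool_rot: [3.141, -0.002, -0.007]
force: [-0.7, 1.5, 6.2]
grip_width: 0.055
finger_force: 42.9
clock: 18.7
position: [0.4993, -0.2588, 0.2114]
tool_rot: [3.139, -0.006, -0.041]
force: [0.5, -0.8, -1.1]
grip_width: 0.0551
finger_force: 42.9
t 18.7 pos [ 0.4993 -0.2588  0.2114] rpy [ 3.139 -0.006 -0.041] F [ 0.5 -0.8 -1.1] w 0.0551 f 42.9
  shift if turned first [  32.2 -441.4    8.4] now [  30.8 -441.5    7.5] turn [ 0.002 -0.006 -0.003]
```

```bash
python3 -m jog '[[[0,-20,0,0,0,0,0.4],[3,-35,0,0,0,0,0.4],[3,-40,0,0,0,0,0.4],[3,-45,0,0,0,0,0.4],[3,-45,0,0,0,0,0.4]]]' >/dev/null
python3 -m jog '[[[3,-45,0,0,0,0,0.4],[3,-45,0,0,0,0,0.4],[3,-45,0,0,0,0,0.4],[3,-40,0,0,0,0,0.4],[3,-35,0,0,0,0,0.4]]]' >/dev/null
python3 -m jog '[[[3,-26,0,0,0,0,0.4],[2,-15,0,0,0,0,0.4],[2,-5,0,0,0,0,0.4],[0,0,0,0,0,0,0.4],[0,0,0,0,0,0,0.4]]]'
python3 -c "
from h import *
go(.5482,.181,.102,-.038)"
```

```text
clock: 20.2
position: [0.5497, 0.1796, 0.2065]
tool_rot: [3.141, 0.0, -0.042]
force: [0.1, -0.3, -0.8]
grip_width: 0.0553
finger_force: 42.8
t 20.2 pos [0.5497 0.1796 0.2065] rpy [ 3.141  0.    -0.042] F [ 0.1 -0.3 -0.8] w 0.0553 f 42.8
  shift if turned first [ -1.6  -1.4 104.5] now [ -1.6  -1.4 104.5] turn [ 0.001  0.    -0.004]
```

```bash
python3 -m jog '[[[-1,0,20,0,0,-0.004,0.4],[0,0,30,0,0,0,0.4],[0,0,30,0,0,0,0.4],[0,0,18,0,0,0,0.4],[0,0,6,0,0,0,0.4]]]'
python3 -m jog '[[[0,0,1,0,0,0,0.4],[0,0,1,0,0,0,0.4],[0,0,0.5,0,0,0,0.4],[0,0,0,0,0,0,0.4]]]'
python3 -m jog '[[[0,0,0.5,0,0,0,0.4],[0,0,0,0,0,0,0.4]]]'
```

```text
clock: 20.7
position: [0.548, 0.1796, 0.1008]
tool_rot: [3.14, 0.002, -0.038]
force: [-0.4, -0.0, -1.9]
grip_width: 0.055
finger_force: 42.8
clock: 21.1
position: [0.5489, 0.1813, 0.1008]
tool_rot: [-3.141, -0.001, -0.036]
force: [-0.4, 0.0, -0.6]
grip_width: 0.0551
finger_force: 42.8
clock: 21.3
position: [0.5487, 0.1813, 0.0997]
tool_rot: [-3.141, -0.0, -0.036]
force: [0.4, -0.6, -2.3]
grip_width: 0.0552
finger_force: 42.8
```

```bash
python3 -m jog '[[[0,0,0.6,0,0,0,0.4],[0,0,0,0,0,0,0.4]]]'
python3 -m jog '[[[0,0,0.4,0,0,0,0.4],[0,0,0,0,0,0,0.4]]]'
```

```text
clock: 21.5
position: [0.5486, 0.1813, 0.0989]
tool_rot: [3.142, 0.0, -0.036]
force: [-0.7, 1.2, -1.2]
grip_width: 0.0554
finger_force: 42.8
clock: 21.7
position: [0.5486, 0.1813, 0.0986]
tool_rot: [3.142, 0.0, -0.036]
force: [-1.4, -0.6, 2.5]
grip_width: 0.0554
finger_force: 43.2
```

```bash
python3 -m jog '[[[0,0,0,0,0,0,0.72],[0,0,0,0,0,0,0.73],[0,0,0,0,0,0,0.73],[0,0,0,0,0,0,0.73],[0,0,-4,0,0,0,0.73]]]'
python3 -m jog '[[[0,0,-10,0,0,0,0.73],[0,0,-20,0,0,0,0.73],[0,0,-30,0,0,0,0.73],[0,0,-30,0,0,0,1],[0,0,-10,0,0,0,1]]]'
python3 -c "
from h import *
go(.491,-.3565,.2035,-.035)"
```

```text
clock: 22.2
position: [0.5484, 0.1812, 0.1022]
tool_rot: [3.141, 0.001, -0.036]
force: [-0.2, 0.8, -0.4]
grip_width: 0.0619
finger_force: 0.0
clock: 22.7
position: [0.5496, 0.1816, 0.2062]
tool_rot: [-3.14, -0.004, -0.036]
force: [0.8, -0.4, 0.3]
grip_width: 0.0853
finger_force: 0.0
t 22.7 pos [0.5496 0.1816 0.2062] rpy [-3.14  -0.004 -0.036] F [ 0.8 -0.4  0.3] w 0.0853 f 0.0
  shift if turned first [-39.7 539.8   2.7] now [-38.9 539.9   1.6] turn [-0.002 -0.004 -0.001]
```

```bash
python3 -m jog '[[[0,5,0,0,0,0,1],[-3,31,0,0,0,0,1],[-3,44,0,0,0,0,1],[-3,46,0,0,0,0,1],[-3,46,0,0,0,0,1]]]' >/dev/null
python3 -m jog '[[[-3,46,0,0,0,0,1],[-3,46,0,0,0,0,1],[-3,46,0,0,0,0,1],[-3,46,0,0,0,0,1],[-3,46,0,0,0,0,1]]]' >/dev/null
python3 -m jog '[[[-3,46,0,0,0,0,1],[-4,43,0,0,0,0,1],[-4,31,0,0,0,0,1],[-1,18,0,0,0,0,1],[0,0,0,0,0,0,1]]]' >/dev/null
python3 -m jog '[[[0,0,0,0,0,0,1],[0,0,0,0,0,0,1]]]' >/dev/null
python3 - <<'E'
from h import *
go(.491,-.3565,.1165,-.035)
p=bot.grab_frame("top");print(rect(p,"rye_center",.035,[.55,.18]))
E
```

```text
t 24.4 pos [ 0.4906 -0.3553  0.2023] rpy [-3.141  0.    -0.034] F [ 0.3 -0.4  0.3] w 0.0855 f 0.0
  shift if turned first [ 0.4  1.1 85.8] now [ 0.4  1.2 85.8] turn [-0.001  0.     0.001]
(array([0.5488, 0.1785]), array([549.5, 178.2]), array([ 58.7, 180.6]), 89.0, 'pcayaw', -0.04)
```

```bash
python3 -m jog '[[[0,1,30,0,0,0,1],[0,0,30,0,0,0,1],[0,0,26,0,0,0,1],[0,0,0,0,0,0,1],[0,0,0,0,0,0,0.4]]]' 40 
python3 -m jog '[[[0,0,0,0,0,0,0.4],[0,0,0,0,0,0,0.4],[0,0,0,0,0,0,0.4],[0,0,0,0,0,0,0.4],[0,0,0,0,0,0,0.4]]]' 40
python3 -m jog '[[[0,0,-10,0,0,0,0.4],[0,0,-20,0,0,0,0.4],[0,0,-30,0,0,0,0.4],[0,0,-30,0,0,0,0.4],[0,0,0,0,0,0.002,0.4]]]'
python3 -c "
from h import *
go(.5445,.0875,.203,-.038)"
```

```text
clock: 25.0
position: [0.4904, -0.3575, 0.117]
tool_rot: [-3.141, 0.0, -0.035]
force: [0.1, 1.3, 0.1]
grip_width: 0.0732
finger_force: 0.0
clock: 25.5
position: [0.4908, -0.3581, 0.1183]
tool_rot: [3.141, -0.002, -0.036]
force: [0.7, 1.2, 6.6]
grip_width: 0.0553
finger_force: 43.1
clock: 26.0
position: [0.4914, -0.359, 0.2117]
tool_rot: [3.138, -0.006, -0.039]
force: [0.5, -0.1, -1.9]
grip_width: 0.0549
finger_force: 42.8
t 26.0 pos [ 0.4914 -0.359   0.2117] rpy [ 3.138 -0.006 -0.039] F [ 0.5 -0.1 -1.9] w 0.0549 f 42.8
  shift if turned first [  36.1 -448.2    8.7] now [  35.8 -448.3    7.3] turn [ 0.004 -0.006 -0.001]
```

```bash
python3 -m jog '[[[0,-20,0,0,0,0,0.4],[3,-35,0,0,0,0,0.4],[3,-40,0,0,0,0,0.4],[3,-45,0,0,0,0,0.4],[3,-45,0,0,0,0,0.4]]]' >/dev/null
python3 -m jog '[[[3,-45,0,0,0,0,0.4],[3,-45,0,0,0,0,0.4],[3,-45,0,0,0,0,0.4],[3,-40,0,0,0,0,0.4],[3,-35,0,0,0,0,0.4]]]' >/dev/null
python3 -m jog '[[[3,-30,0,0,0,0,0.4],[3,-16,0,0,0,0,0.4],[2,-7,0,0,0,0,0.4],[0,0,0,0,0,0,0.4],[0,0,0,0,0,0,0.4]]]'
python3 -c "
from h import *
go(.5445,.0875,.102,-.038)"
```

```text
clock: 27.5
position: [0.5421, 0.0868, 0.2065]
tool_rot: [3.141, 0.0, -0.04]
force: [0.2, -1.1, -1.5]
grip_width: 0.0552
finger_force: 42.7
t 27.5 pos [0.5421 0.0868 0.2065] rpy [ 3.141  0.    -0.04 ] F [ 0.2 -1.1 -1.5] w 0.0552 f 42.7
  shift if turned first [  2.3  -0.8 104.5] now [  2.3  -0.8 104.5] turn [ 0.001  0.    -0.002]
```

```bash
python3 -m jog '[[[2,0,20,0,0,-0.002,0.4],[0,0,30,0,0,0,0.4],[0,0,30,0,0,0,0.4],[0,0,18,0,0,0,0.4],[0,0,6,0,0,0,0.4]]]'
python3 -m jog '[[[0,0,1,0,0,0,0.4],[0,0,1,0,0,0,0.4],[0,0,1,0,0,0,0.4],[0,0,0,0,0,0,0.4]]]'
python3 -m jog '[[[0,0,0.5,0,0,0,0.4],[0,0,0,0,0,0,0.4]]]'
```

```text
clock: 28.0
position: [0.5434, 0.0866, 0.1008]
tool_rot: [3.14, 0.003, -0.038]
force: [0.5, -0.1, -0.9]
grip_width: 0.0551
finger_force: 42.7
clock: 28.4
position: [0.5445, 0.0882, 0.1002]
tool_rot: [-3.141, -0.001, -0.036]
force: [0.3, 0.0, -1.4]
grip_width: 0.055
finger_force: 42.7
clock: 28.6
position: [0.5442, 0.0883, 0.0992]
tool_rot: [-3.142, -0.0, -0.036]
force: [-0.5, 0.3, -2.0]
grip_width: 0.0549
finger_force: 42.7
```

```bash
python3 -m jog '[[[0,0,0.5,0,0,0,0.4],[0,0,0,0,0,0,0.4]]]'
python3 -m jog '[[[0,0,0.3,0,0,0,0.4],[0,0,0,0,0,0,0.4]]]'
```

```text
clock: 28.8
position: [0.5442, 0.0883, 0.0988]
tool_rot: [-3.142, -0.0, -0.036]
force: [-2.4, -0.5, 5.4]
grip_width: 0.0556
finger_force: 43.3
clock: 29.0
position: [0.5442, 0.0883, 0.0987]
tool_rot: [3.142, -0.0, -0.036]
force: [-3.7, -0.8, 11.9]
grip_width: 0.0551
finger_force: 44.2
```

```bash
python3 -m jog '[[[0,0,-0.4,0,0,0,0.4],[0,0,0,0,0,0,0.72],[0,0,0,0,0,0,0.73],[0,0,0,0,0,0,0.73],[0,0,-4,0,0,0,0.73]]]'
python3 -m jog '[[[0,0,-10,0,0,0,0.73],[0,0,-20,0,0,0,0.73],[0,0,-30,0,0,0,0.73],[0,0,-40,0,0,0,1],[0,0,-40,0,0,0,1]]]'
python3 -m jog '[[[0,40,-10,0,0,0,1],[0,45,0,0,0,0,1],[0,45,0,0,0,0,1],[0,45,0,0,0,0,1],[0,40,0,0,0,0,1]]]'
python3 -m jog '[[[0,40,0,0,0,0,1],[0,35,0,0,0,0,1],[0,0,0,0,0,0,1],[0,0,0,0,0,0,1],[0,0,0,0,0,0,1]]]'
python3 - <<'E'
from h import *
p=bot.grab_frame("top")
for q,y in dict(seeded=.37,white=.277,rye=.18,plait=.085).items():print(q,rect(p,q+"_center",.035,[.55,y]))
a=cv2.resize(p["img"][130:270,100:450,::-1],None,fx=2,fy=2)
p=bot.grab_frame("scene");b=cv2.resize(p["img"][200:350,230:580,::-1],None,fx=2,fy=2)
cv2.imwrite("pics/end.png",np.vstack([a,b]))
E
```

```text
clock: 29.5
position: [0.5439, 0.0882, 0.1023]
tool_rot: [3.141, 0.001, -0.036]
force: [-0.3, 0.3, -0.4]
grip_width: 0.0621
finger_force: 0.0
clock: 30.0
position: [0.5438, 0.0882, 0.2448]
tool_rot: [-3.141, 0.0, -0.036]
force: [0.5, -0.2, 0.6]
grip_width: 0.0853
finger_force: 0.0
clock: 30.5
position: [0.5358, -0.1289, 0.2536]
tool_rot: [3.141, -0.001, -0.037]
force: [0.8, -0.1, 0.1]
grip_width: 0.0854
finger_force: 0.0
clock: 31.0
position: [0.5338, -0.2004, 0.253]
tool_rot: [-3.141, -0.0, -0.035]
force: [-0.3, 0.9, -0.2]
grip_width: 0.0851
finger_force: 0.0
seeded (array([0.5555, 0.3689]), array([557.4, 368. ]), array([ 59.4, 180.5]), 86.7, 'pcayaw', -0.047)
white (array([0.5458, 0.2763]), array([547.9, 276.2]), array([ 53. , 177.5]), 89.2, 'pcayaw', -0.032)
rye (array([0.5485, 0.1789]), array([548.2, 179.4]), array([ 55.9, 177.7]), 88.5, 'pcayaw', -0.036)
plait (array([0.5461, 0.0845]), array([545.7,  84.4]), array([ 50.5, 183.5]), 88.8, 'pcayaw', -0.012)
```

View pics/end.png

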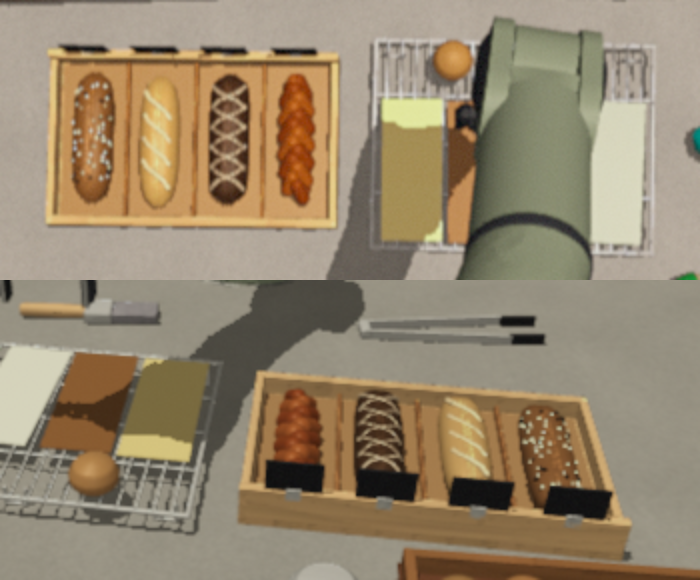

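The crop shows seeded, white, rye and plait, left to right (crop pixels (93,137), (160,140), (229,140), (296,138)). Each lies flat, centred and along its lane, and the arm is clear.

```bash
python3 -c "
from workcell import bot
print(bot.job_done())"
```

```text
the job is handed in; nothing more can be done
None
```

All four breads are in the display tray in rack order (seeded, white, rye, plait), each flat, along its lane and within about 5 mm of the lane's middle; the job was handed in at about 31 s with the arm clear.

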